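Move the reagent row from the storage rail to the loading carrier in order

ROBOT

A 7-joint arm with a two-finger parallel gripper is mounted at the origin on a cart in front of the work surface, level with it; the furniture and walls round the work are solid. World frame = base frame: x ahead of the robot, y to its left, z up, the work surface at z = 0. Lengths are in m, angles in rad, forces in N, time in s.
With the tool pointing down it reaches from about 0.425 to 0.875 m from the base axis. Payload 4.7 kg.
Tool frame: the origin (TCP) lies at the very end of the fingers, on their centre line; the grasp point (between the pads) lies behind it (ctrl.tcp_to_grasp is the z of the grasp point in the tool frame, in m); z points along the fingers, y is the line along which they close (so a half turn about z gives the same grasp; the last joint's range is limited). The gripper opens to 87 mm and grips with 3 to 60 N. Pads are 19 mm wide; open, the fingers measure 117 mm over their backs; the gripper's body (75 mm by 190 mm) begins 51 mm behind the grasp point.
Start: joints at [1.235, 0.321, -0.07, 1.45, 0.023, 1.371, -0.057], TCP at [0.223, -0.611, 0.223] pointing down, gripper open.
Joint ranges: [-2.86, 2.86], [-0.3, 2.09], [-1.38, 1.24], [0.06, 2.45], [-1.56, 4.7], [0.09, 2.05], [-2.69, 2.69]. Speed limits (rad/s): [2.57, 2.57, 3.14, 3.14, 3.14, 3.14, 3.14].

INTERFACE

Orientations are given as a rotation vector (axis times angle).
In Python, from bench import ctrl gives the robot as it stands.
- The arm moves only by the tool step_arm, never from a script. Its argument "targets" is a list of rows, each a list of 7 numbers: the shift along the world's x, y, z in cm, then the turn, a rotation vector about the world's x, y, z in degrees, then the opening, from 0 (shut) to 1 (fully open). A call has exactly 5 rows; each row shifts and turns the commanded pose from where the row before left it; what a row does not reach is not made up. A row lasts 1/12 s, in which the tool goes at most 41.7 mm and 7.16 degrees, less where a joint would pass 70% of its speed; a pose out of reach is approached as far as the arm can. A call with a gripper value outside its range is refused whole. The fingers move at their own pace and stop on an object; "force" is the grip in N (left out, the last holds). Time passes only in rows, so rows that do not move let the fingers close, or fill a call up. It gives the time, the measured TCP pose, the force, the opening and the grip force at its end, in the units of the state.
- ctrl.get_state(): the state, without advancing time (a new reading comes with each control period).
- ctrl.get_image(name): name is "side" or "top"; returns (picture, depth): 384x512x3 uint8, red, green, blue; 384x512 float32, m along the optical axis (not along the pixel's ray), 0 where there is no reading.
- ctrl.camera_params(name): a dict with "intrinsics" (3x3 intrinsics, pixels), "distortion" ([k1, k2, p1, p2, k3] as OpenCV has them; the pictures are not rectified), "rvec" (rotation vector, rad) and "tvec" (3), from world to camera coordinates, as OpenCV has them. Camera axes: x right, y down, z forward; pixel columns grow to the right and rows downward; lengths in m; the calibration is good to about 2 mm. A picture is of the moment at which its call begins. camera_params takes no time and is no camera call.
- ctrl.close_job(): hands the job in; it is judged then, once.
The state is a dict: "time": time; "joint_positions": joint angles; "qd": joint speeds; "joint_torque": joint torques, N m; "position": TCP position; "tool_rot": TCP orientation; "ft_force": force on the tool from outside, world axes, zero at the start; "torque": the same for the moment, N m; "grip_width": opening from 0.0 (shut) to 1.0 (fully open); "grip_force": force on a finger pad.
Only numpy, scipy, OpenCV 4.12 (cv2) and the standard library are available. Lean on these libraries where they do the work, as an engineer would, in place of code of your own. Each camera call takes 0.05 s, during which the arm holds its last target. There are 200 camera calls.

TASK

The analyser knows each reagent only by its position, so move all four bottles from the grey seats of the storage rail into the pockets of the steel loading carrier without changing their order: the bottle next to the rail's handle goes into the pocket next to the carrier's handle, the second into the second, and so on to the far end. Each must stand upright on the floor of its own pocket; tip none over on the way and leave the other things on the bench where they are.

Things in the scene. Friction and masses are not known exactly. Their poses are not given: they have to be found in the camera images.
- blue_cap_bottle: reagent bottle, clear with a blue screw cap, the largest; round, 58 mm diameter, 98 mm tall (body straight up to 58 mm, then a shoulder; cap 42 mm wide over the top 22 mm), about 220 g. Stands in its seat. Origin: centre of the underside, z up.
- red_cap_bottle: reagent bottle, clear with a red screw cap; round, 48 mm diameter, 85 mm tall (body straight up to 50 mm, then a shoulder; cap 35 mm wide over the top 18 mm), about 90 g. Stands in its seat. Origin: centre of the underside, z up.
- white_pot: plain white screw pot; round, 54 mm diameter, 74 mm tall (54 mm wide at the lid from 60 mm up, tapering to 48 mm at the foot), about 90 g. Stands in its seat. Origin: centre of the underside, z up.
- orange_cap_vial: small clear vial with an orange screw cap, the smallest; round, 38 mm diameter, 66 mm tall (body straight up to 38 mm, cap as wide as the body over the top 18 mm), about 50 g. Stands in its seat. Origin: centre of the underside, z up.
- seat_blue_cap_bottle: grey plastic seat block 78x73x24 mm, fixed on the storage rail, with a round bore 63 mm wide and 16 mm deep (bore floor 8 mm over the block's underside) in which the blue cap bottle stands at the start. Origin: centre of its underside, z up.
- seat_red_cap_bottle: grey plastic seat block 78x73x24 mm, fixed on the storage rail, with a round bore 53 mm wide and 16 mm deep (bore floor 8 mm over the block's underside) in which the red cap bottle stands at the start. Origin: centre of its underside, z up.
- seat_white_pot: grey plastic seat block 78x73x24 mm, fixed on the storage rail, with a round bore 59 mm wide and 16 mm deep (bore floor 8 mm over the block's underside) in which the white pot stands at the start. Origin: centre of its underside, z up.
- seat_orange_cap_vial: grey plastic seat block 78x73x24 mm, fixed on the storage rail, with a round bore 43 mm wide and 16 mm deep (bore floor 8 mm over the block's underside) in which the orange cap vial stands at the start. Origin: centre of its underside, z up.
- storage_rail: storage rail, fixed: low aluminium base 306 mm long (its y), 88 mm wide (its x), with a row of four seat blocks and a D-handle on its +y end only. Origin: centre of the underside. Places 1 to 4 from the handle lie at its y = +112.5, +37.5, -37.5, -112.5 mm, x = 0; bottles stand 14 mm over the bench, seat tops are 30 mm over it.
- loading_carrier: loading carrier, fixed, empty: steel tray 303 mm long (its y), 84 mm wide (its x), any way round; D-handle on its +y end only. Origin: centre of the underside. Pockets 1 to 4 from the handle, 72 (y) by 78 mm (x) inside, walls 3 mm, are centred at its y = +112.5, +37.5, -37.5, -112.5 mm, x = 0; floor 6 mm, wall tops 31 mm over the bench.
- timer: small lab timer with three keys, 66x62x20 mm; bystander, leave it alone. Origin: centre of the underside.
- amber_dropper: small amber bottle with a white cap, 34 mm wide, 66 mm tall, standing on the bench between the rail and the carrier; bystander, not part of the row. Origin: centre of the underside.
- marker: yellow highlighter lying flat, 133 mm long, 21 mm wide, 16 mm tall; bystander, leave it alone. Origin: centre of the underside.
Mind the look-alikes: they are no part of the job. What is shaped like the blue_cap_bottle but green or yellow is not meant.

How it is judged:
At the end, for the whole second after the job is handed in: Each of the four bottles stands upright (within 0.1 rad) and still on the floor (within 4 mm) of the carrier pocket whose number, counted from the carrier's handle, equals the number of its seat counted from the rail's handle (origin within 20 mm along, 22 mm across of the pocket centre) (((y of seat_blue_cap_bottle in the frame of storage_rail between 0.0925 and 0.1325 m and y of blue_cap_bottle in the frame of loading_carrier between 0.0925 and 0.1325 m) or (y of seat_blue_cap_bottle in the frame of storage_rail between 0.0175 and 0.0575 m and y of blue_cap_bottle in the frame of loading_carrier between 0.0175 and 0.0575 m) or (y of seat_blue_cap_bottle in the frame of storage_rail between -0.0575 and -0.0175 m and y of blue_cap_bottle in the frame of loading_carrier between -0.0575 and -0.0175 m) or (y of seat_blue_cap_bottle in the frame of storage_rail between -0.1325 and -0.0925 m and y of blue_cap_bottle in the frame of loading_carrier between -0.1325 and -0.0925 m)) and x of blue_cap_bottle in the frame of loading_carrier between -0.022 and 0.022 m and z of blue_cap_bottle in the frame of loading_carrier between 0.002 and 0.01 m and angle between each of blue_cap_bottle, red_cap_bottle, white_pot, orange_cap_vial's own z axis and vertical below 0.1 rad and linear speed of each of blue_cap_bottle, red_cap_bottle, white_pot, orange_cap_vial below 0.02 m/s and ((y of seat_red_cap_bottle in the frame of storage_rail between 0.0925 and 0.1325 m and y of red_cap_bottle in the frame of loading_carrier between 0.0925 and 0.1325 m) or (y of seat_red_cap_bottle in the frame of storage_rail between 0.0175 and 0.0575 m and y of red_cap_bottle in the frame of loading_carrier between 0.0175 and 0.0575 m) or (y of seat_red_cap_bottle in the frame of storage_rail between -0.0575 and -0.0175 m and y of red_cap_bottle in the frame of loading_carrier between -0.0575 and -0.0175 m) or (y of seat_red_cap_bottle in the frame of storage_rail between -0.1325 and -0.0925 m and y of red_cap_bottle in the frame of loading_carrier between -0.1325 and -0.0925 m)) and x of red_cap_bottle in the frame of loading_carrier between -0.022 and 0.022 m and z of red_cap_bottle in the frame of loading_carrier between 0.002 and 0.01 m and ((y of seat_white_pot in the frame of storage_rail between 0.0925 and 0.1325 m and y of white_pot in the frame of loading_carrier between 0.0925 and 0.1325 m) or (y of seat_white_pot in the frame of storage_rail between 0.0175 and 0.0575 m and y of white_pot in the frame of loading_carrier between 0.0175 and 0.0575 m) or (y of seat_white_pot in the frame of storage_rail between -0.0575 and -0.0175 m and y of white_pot in the frame of loading_carrier between -0.0575 and -0.0175 m) or (y of seat_white_pot in the frame of storage_rail between -0.1325 and -0.0925 m and y of white_pot in the frame of loading_carrier between -0.1325 and -0.0925 m)) and x of white_pot in the frame of loading_carrier between -0.022 and 0.022 m and z of white_pot in the frame of loading_carrier between 0.002 and 0.01 m and ((y of seat_orange_cap_vial in the frame of storage_rail between 0.0925 and 0.1325 m and y of orange_cap_vial in the frame of loading_carrier between 0.0925 and 0.1325 m) or (y of seat_orange_cap_vial in the frame of storage_rail between 0.0175 and 0.0575 m and y of orange_cap_vial in the frame of loading_carrier between 0.0175 and 0.0575 m) or (y of seat_orange_cap_vial in the frame of storage_rail between -0.0575 and -0.0175 m and y of orange_cap_vial in the frame of loading_carrier between -0.0575 and -0.0175 m) or (y of seat_orange_cap_vial in the frame of storage_rail between -0.1325 and -0.0925 m and y of orange_cap_vial in the frame of loading_carrier between -0.1325 and -0.0925 m)) and x of orange_cap_vial in the frame of loading_carrier between -0.022 and 0.022 m and z of orange_cap_vial in the frame of loading_carrier between 0.002 and 0.01 m); the robot touches nothing.
It fails at once if a bottle of the row is tipped over (more than 40 degrees) (angle between any of blue_cap_bottle, red_cap_bottle, white_pot, orange_cap_vial's own z axis and vertical above 0.7 rad).
It fails at once if a bystander is shoved more than 30 mm or tipped over (distance of any of timer, amber_dropper, marker from where it was at the start of the episode above 0.03 m or angle between amber_dropper's own z axis and vertical above 0.7 rad).
It also fails if it takes over 120 s, if anything falls off the work surface, if the arm or the gripper's body presses on something with over 40 N, if the wrist force passes 120 N, or if a joint passes its speed limit or range.

## Working session

There is one attempt and no reset: what is moved stays moved. The work goes in short steps, Python scripts to look and compute and a tool call to move; the robot and the scene stay as the last step left them, time stands still between calls to the robot, and variables do not carry over. Pictures are saved under pics/ and viewed, at most 14 in all, crops included, and the job is handed in when it is done.

Besides the shell and the picture viewer there is one more tool, called as name(argument=value, ...), one argument or row to a line, values as JSON. step_arm: Moves the arm, as the interface text tells. Its arguments: {"type":"object","properties":{"targets":{"type":"array"},"force":{"type":"number"}},"required":["targets"]}

```bash
ls; mkdir -p pics
python3 - <<'E'
from bench import ctrl
import cv2
s=ctrl.get_state(); print(s, ctrl.tcp_to_grasp)
for n in("top","side"):
    im,d=ctrl.get_image(n); cv2.imwrite(f"pics/{n}0.png",im[:,:,::-1]); 
    import numpy as np; np.savez(f"pics/{n}0.npz",im=im,d=d)
    print(ctrl.camera_params(n))
E
```

```text
pics
{'time': 0.0, 'joint_positions': array([ 1.23509625,  0.32180492, -0.0700851 ,  1.45166442,  0.02259249,
        1.37079791, -0.056915  ]), 'qd': array([-0.00232131,  0.00055796,  0.00147059,  0.00051466, -0.00036757,
       -0.00045602, -0.001656  ]), 'joint_torque': array([ 3.74984247e-04, -4.91285813e+01, -4.03802712e-01, -3.12533748e+01,
       -6.38090051e-02,  4.37116460e-02,  1.75293439e-04]), 'position': array([ 0.22252881, -0.61013639,  0.22147857]), 'tool_rot': array([-3.09184755e+00, -5.46369168e-01,  6.55493711e-04]), 'ft_force': array([ 0.73371599, -0.14826952,  0.40731239]), 'torque': array([-0.01462865,  0.05644939,  0.03507178]), 'grip_force': 0.0, 'grip_width': 1.001403602553433} -0.0187
{'intrinsics': array([[487.28449145,   0.        , 258.15423664],
       [  0.        , 487.28449145, 193.60570151],
       [  0.        ,   0.        ,   1.        ]]), 'distortion': array([-0.0546256,  0.       ,  0.       ,  0.       ,  0.       ]), 'rvec': array([ 2.13407006, -2.12633884,  0.19821019]), 'tvec': array([0.05477148, 0.50481802, 1.21992111])}
{'intrinsics': array([[359.6827167 ,   0.        , 257.27804847],
       [  0.        , 359.6827167 , 189.75674484],
       [  0.        ,   0.        ,   1.        ]]), 'distortion': array([0.02832419, 0.        , 0.        , 0.        , 0.        ]), 'rvec': array([ 0.65977244, -2.57237074,  1.24753403]), 'tvec': array([0.47741721, 0.17371532, 0.83197599])}
```

View pics/top0.png

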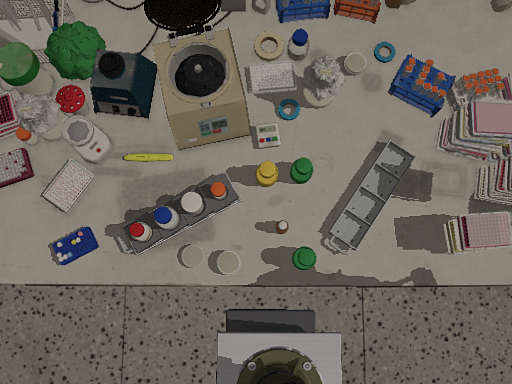

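View pics/side0.png

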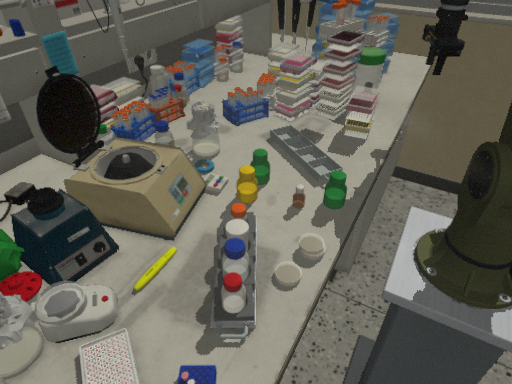

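The top view shows the rail with its handle at lower left (122,245), carrying red, blue, white, orange in order from the handle. The carrier's handle is at its lower end (332,243), so pocket 1 is at about (347,230). Green and yellow decoys, the amber dropper at (282,227), two bowls and the marker stand around them.

```bash
cat > h.py <<'E'
import numpy as np, cv2
from bench import ctrl
def cam(n):
    p=ctrl.camera_params(n); return p["intrinsics"],p["distortion"],cv2.Rodrigues(p["rvec"])[0],p["tvec"]
def ray(n,uv,z):
    K,D,R,t=cam(n); uv=np.asarray(uv,float).reshape(-1,1,2)
    r=cv2.undistortPoints(uv,K,D).reshape(-1,2); r=np.c_[r,np.ones(len(r))]@R
    c=-R.T@t; return c+r*((z-c[2])/r[:,2])[:,None]
def cloud(n,d):
    K,D,R,t=cam(n); h,w=d.shape; u,v=np.meshgrid(np.arange(w),np.arange(h))
    r=cv2.undistortPoints(np.stack([u,v],-1).reshape(-1,1,2).astype(float),K,D).reshape(-1,2)
    P=np.c_[r,np.ones(len(r))]*d.reshape(-1,1); return ((P-t)@R).reshape(h,w,3)
def grab(n):
    im,d=ctrl.get_image(n); return im,d
E
python3 - <<'E'
from h import *
f=np.load("pics/top0.npz"); im,d=f["im"],f["d"]
P=cloud("top",d); print("bench z",np.median(P[200:215,255:260,2]))
# approx pixel centres of cap tops, refine with depth: top-surface blob
for nm,(u,v),zt in [("red",(137,230),.099),("blue",(163,215),.112),("white",(190,202),.088),("orange",(218,189),.08),("yel",(267,172),.098),("gr1",(302,169),.098),("gr2",(305,257),.098),("amber",(282,227),.066),("bowl1",(193,255),.03),("bowl2",(229,262),.03)]:
    w=14; Q=P[v-w:v+w,u-w:u+w]; z=np.where(d[v-w:v+w,u-w:u+w]>0,Q[...,2],0)
    zm=np.percentile(z,97); m=(abs(z-zt)<.008) if nm[:4]!="bowl" else z>.02
    ys,xs=np.nonzero(m)
    if len(xs)==0: print(nm,zm);continue
    c=cv2.minEnclosingCircle(np.c_[xs,ys].astype(np.float32))
    uv=(xs.mean()+u-w,ys.mean()+v-w)
    print(nm,"zmax %.3f"%zm,len(xs),np.round(uv,1),np.round(c[0],1)+[u-w,v-w],round(c[1],1),np.round(ray("top",uv,zt)[0],4),"medz %.4f"%np.median(z[m]))
for nm,(u0,u1,v0,v1) in [("carrier",(318,420,135,256)),("rail",(115,245,170,258))]:
    Q=P[v0:v1,u0:u1]; m=(abs(Q[...,2]-(.031 if nm=="carrier" else .03))<.004)&(d[v0:v1,u0:u1]>0)
    m=m.astype(np.uint8); n,l,st,_=cv2.connectedComponentsWithStats(m,connectivity=8); i=1+np.argmax(st[1:,4]); print(nm,st[1:,4][st[1:,4]>20])
    X=Q[l==i][:,:2].astype(np.float32)
    c,s,a=cv2.minAreaRect(X); print(c,s,a)
    cv2.imwrite(f"pics/{nm}m.png",cv2.resize(np.hstack([im[v0:v1,u0:u1,::-1],np.repeat(255*m[...,None],3,2)]),None,fx=3,fy=3,interpolation=0)[:600,:800])
E
```

```text
bench z 7.355372572811015e-05
red zmax 0.102 162 [135.9 229.4] [136. 229.] 7.3 [0.4043 0.3569 0.099 ] medz 0.0997
blue zmax 0.115 227 [162.2 214.6] [162.4 214.5] 8.6 [0.4395 0.291  0.112 ] medz 0.1123
white zmax 0.092 352 [191.2 201.8] [191.4 201.7] 10.7 [0.4754 0.2241 0.088 ] medz 0.0888
orange zmax 0.083 169 [217.7 188.4] [217.8 188.4] 7.4 [0.5112 0.159  0.08  ] medz 0.0803
yel zmax 0.101 210 [267.4 168.5] [267.3 168.6] 8.1 [0.5591 0.034  0.098 ] medz 0.0979
gr1 zmax 0.101 208 [303.8 165.1] [303.9 165.1] 8.2 [ 0.5684 -0.0577  0.098 ] medz 0.0976
gr2 zmax 0.101 227 [306.7 256.7] [306.6 256.8] 8.6 [ 0.3394 -0.0617  0.098 ] medz 0.0979
amber zmax 0.066 57 [282.5 224.8] [282.5 224.9] 4.2 [ 0.4211 -0.005   0.066 ] medz 0.0657
bowl1 zmax 0.019 11 [191.6 256.8] [192.5 256.5] 10.5 [0.3415 0.227  0.03  ] medz 0.0204
bowl2 zmax 0.034 437 [228.3 261.9] [228. 262.] 12.1 [0.3291 0.1326 0.03  ] medz 0.0301
carrier [ 32  33 114  29  57  33]
(0.5295151472091675, -0.30552810430526733) (0.010866967961192131, 0.2040489763021469) 55.62298583984375
rail [1566  104]
(0.45831093192100525, 0.2592328190803528) (0.0844772532582283, 0.3050485849380493) 28.150556564331055
```

View pics/carrierm.png

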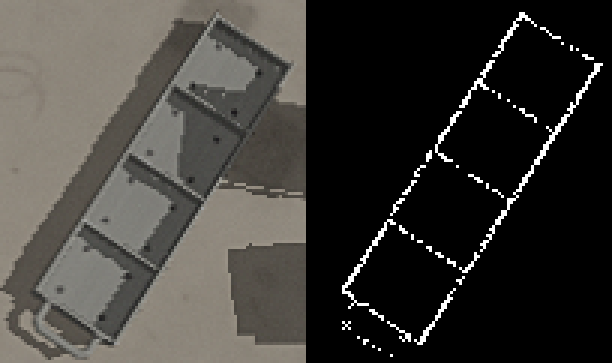

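View pics/railm.png

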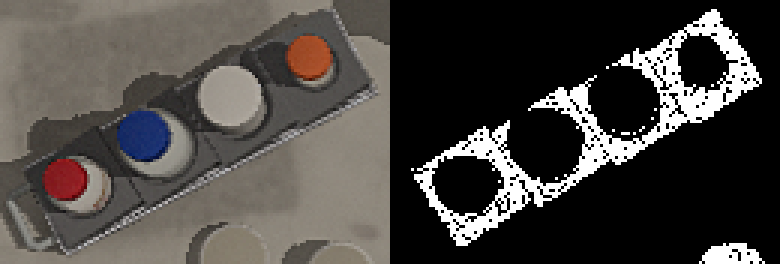

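Carrier mask: outer corners at crop (345,291), (420,344), (602,64), (520,13), handle at the lower left end. The rail mask fits well. Now the pocket positions and clearance for the gripper body.

Run:
```python
from h import *
f=np.load("pics/top0.npz"); d=f["d"]; P=cloud("top",d); 
Q=P[135:256,318:420]; m=abs(Q[...,2]-.031)<.004; v,u=np.nonzero(m)
# drop handle: beyond near end line (345,291)-(420,344) /3
s=(u-115)*(344-291)-(v-97)*(420-345); k=s>-75*4
c,sz,a=cv2.minAreaRect(Q[v[k],u[k]][:,:2].astype(np.float32)); b=cv2.boxPoints((c,sz,a)); print(c,sz,a)
cr=ray("top",np.array([(345,291),(420,344),(602,64),(520,13)])/3+[318-102*1*0,135]-np.array([102,0])*0,.031)
E0=max([b[1]-b[0],b[2]-b[1]],key=np.linalg.norm); e=E0/np.linalg.norm(E0); e=e*np.sign(e[0]); print("dir 1->4",e,np.degrees(np.arctan2(e[1],e[0])))
pk=[np.array(c)+e*.075*(i-1.5) for i in range(4)]; print("pockets",np.round(pk,4).tolist())
r=np.array([.4583,.2592]); re=np.array([.1069,-.1979]); re/=np.linalg.norm(re)
caps=np.array([[.4043,.3569],[.4395,.2910],[.4754,.2241],[.5112,.1590]])
print("seats",np.round([r+re*.075*(i-1.5) for i in range(4)],4).tolist(), "raildir",np.degrees(np.arctan2(re[1],re[0])))
ok=d>0
def hz(c,ang,ex):
    t=np.radians(ang); y=np.array([np.cos(t),np.sin(t)]); X=P[...,:2]-c; A=abs(X@y); B=abs(X@[-y[1],y[0]])
    M=ok&(A<.11)&(B<.055); return np.round(P[M][:,2].max(),3)
print("seat body",[hz(q,28.4,0) for q in caps]); ca=np.degrees(np.arctan2(e[1],e[0]))+90
print("pocket body",ca,[hz(q,ca,0) for q in pk])
```

```text
(0.5720146298408508, -0.28889960050582886) (0.08630885183811188, 0.15477944910526276) 55.62298583984375
dir 1->4 [ 0.8253401 -0.5646359] -34.377014
pockets [[0.4792, -0.2254], [0.5411, -0.2677], [0.603, -0.3101], [0.6649, -0.3524]]
seats [[0.4048, 0.3582], [0.4405, 0.2922], [0.4761, 0.2262], [0.5118, 0.1602]] raildir -61.62333297764082
seat body [np.float64(0.112), np.float64(0.12), np.float64(0.097), np.float64(0.094)]
pocket body 55.622986 [np.float64(0.039), np.float64(0.037), np.float64(0.038), np.float64(0.234)]
```

Run:
```python
from h import *
f=np.load("pics/top0.npz"); d=f["d"]; P=cloud("top",d); ok=d>0
Q=P[135:256,318:420]; m=abs(Q[...,2]-.031)<.004; v,u=np.nonzero(m)
s=(u-13)*(344-291)-(v-97)*(420-345); k=s>-75*3
pts=Q[v[k],u[k]][:,:2].astype(np.float32)
c,sz,a=cv2.minAreaRect(pts); b=cv2.boxPoints((c,sz,a)); print(c,sz,a,k.sum(),len(k))
C=ray("top",np.array([(345-306,291),(420-306,344),(602-306,64),(520-306,13)])/3+[318,135],.031)[:,:2]; print("corner centre",C.mean(0),np.degrees(np.arctan2(*(C[2]+C[3]-C[0]-C[1])[::-1])))
E0=max([b[1]-b[0],b[2]-b[1]],key=np.linalg.norm); e=E0/np.linalg.norm(E0); e=e*np.sign(e[0]); an=np.degrees(np.arctan2(e[1],e[0])); print(an)
pk=[np.array(c)+e*.075*(i-1.5) for i in range(4)]; print("pockets",np.round(pk,4).tolist())
for ang in (an+90,an):
  t=np.radians(ang); y=np.array([np.cos(t),np.sin(t)])
  for q in pk:
    X=P[...,:2]-q; A=X@y; B=X@[-y[1],y[0]]; M=ok&(abs(A)<.12)&(abs(B)<.06)&(P[...,2]>.06); print(ang,M.sum(),np.round([A[M].min(),A[M].max(),B[M].min(),B[M].max(),P[M][:,2].max()],3) if M.any() else "")
```

```text
(0.5084577202796936, -0.24582551419734955) (0.08625467121601105, 0.3084309995174408) 55.7820930480957 425 438
corner centre [ 0.50901024 -0.2488427 ] -33.90002021830879
-34.217903
pockets [[0.4154, -0.1826], [0.4774, -0.2247], [0.5395, -0.2669], [0.6015, -0.3091]]
55.782097 0 
55.782097 0 
55.782097 0 
55.782097 0 
-34.217903 31 [-0.12  -0.105  0.038  0.06   0.1  ]
-34.217903 0 
-34.217903 0 
-34.217903 0
```

step_arm(
  targets=[
    [2.2,4,1,0,0,7,1],
    [2.2,4,1,0,0,7,1],
    [2.2,4,1,0,0,7,1],
    [2.2,4,1,0,0,7,1],
    [2.2,4,1,0,0,7,1],
  ],
  force=15,
)

```text
time: 0.52
position: [0.3213, -0.4303, 0.267]
tool_rot: [-2.781, -1.459, 0.0]
ft_force: [0.4, 0.2, 0.1]
grip_width: 0.999
grip_force: 0.0
```

step_arm(
  targets=[
    [2,3.5,0,0,0,7,1],
    [2,3.5,0,0,0,7,1],
    [2,3.5,0,0,0,7,1],
    [2,3.5,0,0,0,7,1],
    [2,3.5,0,0,0,7,1],
  ],
)

```text
time: 0.93
position: [0.4211, -0.2554, 0.2669]
tool_rot: [-2.214, -2.229, 0.001]
ft_force: [1.6, -0.3, 0.2]
grip_width: 1.0
grip_force: 0.0
```

step_arm(
  targets=[
    [1.5,3.7,0,0,0,5.6,1],
    [1.5,3.7,0,0,0,5.6,1],
    [1.5,3.7,0,0,0,5.6,1],
    [1.5,3.7,0,0,0,5.6,1],
    [1.5,3.7,0,0,0,5.6,1],
  ],
)

```text
time: 1.35
position: [0.4959, -0.0704, 0.267]
tool_rot: [1.611, 2.697, -0.001]
ft_force: [1.2, -1.0, 0.1]
grip_width: 0.999
grip_force: 0.0
```

step_arm(
  targets=[
    [0,4,-1,0,0,0,1],
    [0,4,-1,0,0,0,1],
    [0,4,-1,0,0,0,1],
    [0,4,-1,0,0,0,1],
    [0,4,-1,0,0,0,1],
  ],
)

```text
time: 1.77
position: [0.4952, 0.1294, 0.2167]
tool_rot: [1.617, 2.693, -0.001]
ft_force: [1.8, -0.9, -0.5]
grip_width: 0.999
grip_force: 0.0
```

step_arm(
  targets=[
    [0,0,0,0,0,0,1],
    [0,0,0,0,0,0,1],
    [0,0,0,0,0,0,1],
    [0,0,0,0,0,0,1],
    [0,0,0,0,0,0,1],
  ],
)

```text
time: 2.18
position: [0.4963, 0.1258, 0.2173]
tool_rot: [1.621, 2.69, -0.0]
ft_force: [0.0, 0.2, 0.3]
grip_width: 1.002
grip_force: 0.0
```

step_arm(
  targets=[
    [0.5,1.2,0,0,0,0,1],
    [0.5,1.1,-1,0,0,0,1],
    [0.5,1,-3,0,0,0,1],
    [0,0,-3,0,0,0,1],
    [0,0,-3,0,0,0,1],
  ],
)

```text
time: 2.6
position: [0.5118, 0.16, 0.1165]
tool_rot: [1.618, 2.691, 0.002]
ft_force: [0.3, -1.0, 0.2]
grip_width: 1.001
grip_force: 0.0
```

step_arm(
  targets=[
    [0,0,0,0,0,0,1],
    [0,0,0,0,0,0,1],
    [0,0,0,0,0,0,1],
    [0,0,0,0,0,0,1],
    [0,0,0,0,0,0,1],
  ],
)

```text
time: 3.02
position: [0.5123, 0.1607, 0.1192]
tool_rot: [1.617, 2.69, 0.003]
ft_force: [0.3, -0.4, 0.4]
grip_width: 1.001
grip_force: 0.0
```

step_arm(
  targets=[
    [-0.1,-0.2,-2,0,0,0,1],
    [0,0,-2,0,0,0,1],
    [0,0,-2,0,0,0,1],
    [0,0,-1,0,0,0,1],
    [0,0,0,0,0,0,1],
  ],
)

```text
time: 3.43
position: [0.5088, 0.1581, 0.046]
tool_rot: [-1.616, -2.692, 0.003]
ft_force: [-0.1, 0.2, 1.0]
grip_width: 1.002
grip_force: 0.0
```

step_arm(
  targets=[
    [0,0,0,0,0,0,0.3],
    [0,0,0,0,0,0,0.3],
    [0,0,0,0,0,0,0.3],
    [0,0,0,0,0,0,0.3],
    [0,0,0,0,0,0,0.3],
  ],
)

```text
time: 3.85
position: [0.5104, 0.1588, 0.048]
tool_rot: [1.616, 2.692, 0.001]
ft_force: [-0.3, 0.9, -0.5]
grip_width: 0.711
grip_force: 0.0
```

step_arm(
  targets=[
    [0,0,0,0,0,0,0.3],
    [0,0,0,0,0,0,0.3],
    [0,0,0,0,0,0,0.3],
    [0,0,0,0,0,0,0.3],
    [0,0,0,0,0,0,0.3],
  ],
)

```text
time: 4.27
position: [0.5099, 0.1587, 0.0472]
tool_rot: [1.617, 2.693, 0.0]
ft_force: [0.3, -0.3, 0.0]
grip_width: 0.42
grip_force: 15.0
```

step_arm(
  targets=[
    [0,0,1,0,0,0,0.3],
    [0,0,2.5,0,0,0,0.3],
    [0,0,4,0,0,0,0.3],
    [0,0,4,0,0,0,0.3],
    [0,0,1.5,0,0,0,0.3],
  ],
)

```text
time: 4.68
position: [0.5121, 0.1602, 0.1832]
tool_rot: [1.613, 2.689, 0.008]
ft_force: [1.6, 0.8, -0.1]
grip_width: 0.418
grip_force: 15.0
```

step_arm(
  targets=[
    [0.2,-1,0,0,0,2,0.3],
    [0.5,-2.5,0,0,0,2,0.3],
    [0.8,-3.8,0,0,0,2,0.3],
    [0.8,-3.8,0,0,0,2,0.3],
    [0.8,-3.8,0,0,0,2,0.3],
  ],
)

```text
time: 5.1
position: [0.5409, 0.0084, 0.1781]
tool_rot: [1.371, 2.825, -0.0]
ft_force: [0.2, 0.5, -0.3]
grip_width: 0.414
grip_force: 15.0
```

step_arm(
  targets=[
    [0.8,-3.8,0,0,0,2,0.3],
    [0.8,-3.8,0,0,0,2,0.3],
    [0.8,-3.8,0,0,0,2,0.3],
    [0.8,-3.8,0,0,0,2,0.3],
    [0.8,-3.8,0,0,0,2,0.3],
  ],
)

```text
time: 5.52
position: [0.5808, -0.1822, 0.178]
tool_rot: [1.122, 2.934, -0.0]
ft_force: [1.3, 0.6, -0.4]
grip_width: 0.419
grip_force: 15.0
```

step_arm(
  targets=[
    [0.8,-3.8,0,0,0,2,0.3],
    [0.7,-3.5,0,0,0,2,0.3],
    [0.4,-2,0,0,0,2,0.3],
    [0.2,-1,0,0,0,1.8,0.3],
    [0,0,0,0,0,0,0.3],
  ],
)

```text
time: 5.93
position: [0.6011, -0.2875, 0.1769]
tool_rot: [-0.929, -3.001, 0.001]
ft_force: [-0.1, -0.7, -0.6]
grip_width: 0.422
grip_force: 15.0
```

step_arm(
  targets=[
    [0,0,0,0,0,0,0.3],
    [0,0,0,0,0,0,0.3],
    [0,0,0,0,0,0,0.3],
    [0,0,0,0,0,0,0.3],
    [0,0,0,0,0,0,0.3],
  ],
)

```text
time: 6.35
position: [0.602, -0.2823, 0.1776]
tool_rot: [0.92, 3.003, -0.0]
ft_force: [-0.2, 0.4, 0.3]
grip_width: 0.414
grip_force: 15.0
```

step_arm(
  targets=[
    [0,-1,0,0,0,0,0.3],
    [0,-1.2,0,0,0,0,0.3],
    [0,-0.6,-1,0,0,0,0.3],
    [0,0,-3,0,0,0,0.3],
    [0,0,-3,0,0,0,0.3],
  ],
)

```text
time: 6.77
position: [0.6022, -0.3143, 0.107]
tool_rot: [0.926, 2.999, -0.002]
ft_force: [0.1, -0.0, -0.6]
grip_width: 0.415
grip_force: 15.0
```

step_arm(
  targets=[
    [0,0,-1,0,0,0,0.3],
    [0,0,0,0,0,0,0.3],
    [0,0,0,0,0,0,0.3],
    [0,0,0,0,0,0,0.3],
    [0,0,0,0,0,0,0.3],
  ],
)

```text
time: 7.18
position: [0.6032, -0.3118, 0.0994]
tool_rot: [0.922, 3.0, -0.001]
ft_force: [-1.0, 0.1, -0.7]
grip_width: 0.421
grip_force: 15.0
```

Run:
```python
from h import *
a=grab("top")[0][130:280,300:430]; b=grab("side")[0][90:240,240:400]
o=np.hstack([cv2.resize(a,None,fx=2.5,fy=2.5),cv2.resize(b,None,fx=2.5,fy=2.5)]); print(o.shape); cv2.imwrite("pics/p1.png",o[...,::-1])
```

```text
(375, 725, 3)
```

View pics/p1.png

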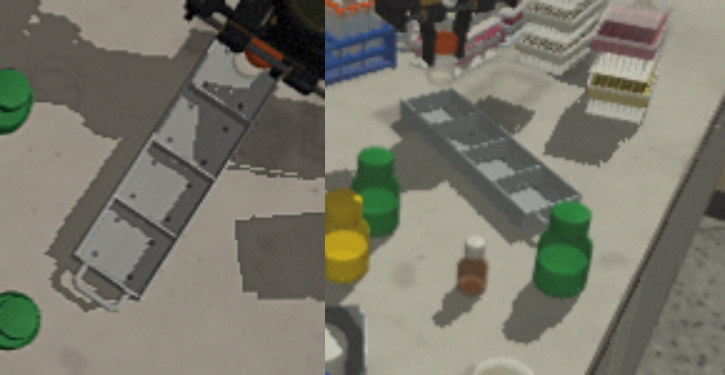

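The vial hangs upright over the far pocket 4 (top crop (250,60)). Lowering and releasing.

step_arm(
  targets=[
    [-0.1,0.1,-1,0,0,0,0.3],
    [0,0,-2,0,0,0,0.3],
    [0,0,-1.6,0,0,0,0.3],
    [0,0,-1,0,0,0,0.3],
    [0,0,0,0,0,0,0.3],
  ],
)

```text
time: 7.7
position: [0.6002, -0.3093, 0.0393]
tool_rot: [-0.921, -3.001, -0.002]
ft_force: [-0.4, -0.3, -0.0]
grip_width: 0.417
grip_force: 15.0
```

step_arm(
  targets=[
    [0,0,-0.2,0,0,0,0.3],
    [0,0,-0.1,0,0,0,0.3],
    [0,0,0,0,0,0,0.3],
    [0,0,0,0,0,0,0.3],
    [0,0,0,0,0,0,0.3],
  ],
)

```text
time: 8.12
position: [0.601, -0.3106, 0.0387]
tool_rot: [0.923, 3.002, -0.0]
ft_force: [0.5, -0.0, -1.0]
grip_width: 0.416
grip_force: 15.0
```

step_arm(
  targets=[
    [0,0,0,0,0,0,0.7],
    [0,0,0,0,0,0,0.7],
    [0,0,0,0,0,0,0.7],
    [0,0,0,0,0,0,0.7],
    [0,0,1,0,0,0,0.7],
  ],
)

```text
time: 8.53
position: [0.5993, -0.3098, 0.0464]
tool_rot: [-0.921, -3.0, -0.001]
ft_force: [-0.1, 0.6, -0.8]
grip_width: 0.669
grip_force: 0.0
```

step_arm(
  targets=[
    [0,0,2,0,0,0,0.7],
    [0,0,4,0,0,0,0.7],
    [0,0,4,0,0,0,1],
    [-0.5,2,2,0,0,-2,1],
    [-0.9,3.8,0,0,0,-2,1],
  ],
)

```text
time: 8.95
position: [0.5898, -0.2584, 0.175]
tool_rot: [1.037, 2.953, -0.005]
ft_force: [1.2, 0.2, 0.4]
grip_width: 0.847
grip_force: 0.0
```

step_arm(
  targets=[
    [-0.9,3.8,0,0,0,-2,1],
    [-0.9,3.8,0,0,0,-2,1],
    [-0.9,3.8,0,0,0,-2,1],
    [-0.9,3.8,0,0,0,-2,1],
    [-0.9,3.8,0,0,0,-2,1],
  ],
)

```text
time: 9.37
position: [0.5413, -0.0605, 0.1691]
tool_rot: [1.283, 2.866, -0.001]
ft_force: [1.9, 0.9, -0.9]
grip_width: 0.999
grip_force: 0.0
```

step_arm(
  targets=[
    [-0.9,3.8,0,0,0,-2,1],
    [-0.9,3.8,0,0,0,-2,1],
    [-0.9,3.8,0,0,0,-2,1],
    [-0.9,3.8,0,0,0,-2,1],
    [-0.9,3.8,0,0,0,-2,1],
  ],
)

```text
time: 9.78
position: [0.4962, 0.1295, 0.1692]
tool_rot: [1.528, 2.743, -0.0]
ft_force: [1.2, -0.4, 0.7]
grip_width: 0.999
grip_force: 0.0
```

step_arm(
  targets=[
    [-0.9,3.8,0,0,0,-2,1],
    [-0.7,3.2,0,0,0,-1.5,1],
    [-0.4,1.8,0,0,0,0,1],
    [0,0,0,0,0,0,1],
    [0,0,0,0,0,0,1],
  ],
)

```text
time: 10.2
position: [0.4764, 0.217, 0.1689]
tool_rot: [1.605, 2.7, 0.001]
ft_force: [-1.0, -0.2, -0.2]
grip_width: 0.998
grip_force: 0.0
```

step_arm(
  targets=[
    [0,0.5,-1,0,0,0,1],
    [0,0.2,-3,0,0,0.6,1],
    [0,0,-3,0,0,0,1],
    [0,0,-2.5,0,0,0,1],
    [0,0,-1,0,0,0,1],
  ],
)

```text
time: 10.62
position: [0.475, 0.2198, 0.0591]
tool_rot: [-1.597, -2.701, 0.008]
ft_force: [-0.5, -0.7, 0.0]
grip_width: 1.005
grip_force: 0.0
```

step_arm(
  targets=[
    [0,0,0,0,0,0,0.8],
    [0,0,0,0,0,0,0.8],
    [0,0,0,0,0,0,0.8],
    [0,0,0,0,0,0,0.8],
    [0,0,0,0,0,0,0.8],
  ],
)

```text
time: 11.03
position: [0.4779, 0.223, 0.0646]
tool_rot: [1.595, 2.704, 0.003]
ft_force: [-0.1, 0.6, 0.7]
grip_width: 0.809
grip_force: 0.0
```

step_arm(
  targets=[
    [-0.1,0.1,-0.2,0,0,0,0.8],
    [0,0,0,0,0,0,0.4],
    [0,0,0,0,0,0,0.4],
    [0,0,0,0,0,0,0.4],
    [0,0,0,0,0,0,0.4],
  ],
)

```text
time: 11.45
position: [0.4758, 0.2237, 0.0612]
tool_rot: [1.596, 2.706, 0.0]
ft_force: [-0.3, -0.3, 1.1]
grip_width: 0.587
grip_force: 15.0
```

step_arm(
  targets=[
    [0,0,0,0,0,0,0.4],
    [0,0,0,0,0,0,0.4],
    [0,0,0,0,0,0,0.4],
    [0,0,0,0,0,0,0.4],
    [0,0,0,0,0,0,0.4],
  ],
)

```text
time: 11.87
position: [0.4758, 0.2237, 0.0612]
tool_rot: [1.596, 2.706, 0.0]
ft_force: [0.3, -0.3, 1.7]
grip_width: 0.59
grip_force: 15.0
```

step_arm(
  targets=[
    [0,0,1,0,0,0,0.4],
    [0,0,2.5,0,0,0,0.4],
    [0,0,4,0,0,0,0.4],
    [0,0,4,0,0,0,0.4],
    [0,0,1.5,0,0,0,0.4],
  ],
)

```text
time: 12.28
position: [0.4778, 0.2255, 0.1969]
tool_rot: [1.592, 2.702, 0.009]
ft_force: [1.6, 1.1, -0.5]
grip_width: 0.593
grip_force: 15.0
```

step_arm(
  targets=[
    [0.1,-1,0,0,0,1,0.4],
    [0.3,-2.5,0,0,0,2,0.4],
    [0.5,-3.8,0,0,0,2,0.4],
    [0.5,-3.8,0,0,0,2,0.4],
    [0.5,-3.8,0,0,0,2,0.4],
  ],
)

```text
time: 12.7
position: [0.4947, 0.0735, 0.1919]
tool_rot: [1.373, 2.824, 0.0]
ft_force: [1.4, -0.1, -1.7]
grip_width: 0.589
grip_force: 15.0
```

step_arm(
  targets=[
    [0.5,-3.8,0,0,0,2,0.4],
    [0.5,-3.8,0,0,0,2,0.4],
    [0.5,-3.8,0,0,0,2,0.4],
    [0.5,-3.8,0,0,0,2,0.4],
    [0.5,-3.8,0,0,0,2,0.4],
  ],
)

```text
time: 13.12
position: [0.5197, -0.1171, 0.1919]
tool_rot: [1.124, 2.933, -0.0]
ft_force: [0.3, -0.1, -0.9]
grip_width: 0.589
grip_force: 15.0
```

step_arm(
  targets=[
    [0.5,-3.8,0,0,0,2,0.4],
    [0.5,-3.8,0,0,0,2,0.4],
    [0.5,-3.8,0,0,0,2,0.4],
    [0.5,-3.5,0,0,0,2,0.4],
    [0.3,-2,0,0,0,0,0.4],
  ],
)

```text
time: 13.53
position: [0.5419, -0.29, 0.1912]
tool_rot: [0.925, 3.002, -0.003]
ft_force: [0.1, -1.3, -0.5]
grip_width: 0.591
grip_force: 15.0
```

step_arm(
  targets=[
    [0.1,-0.5,0,0,0,0,0.4],
    [0,0,0,0,0,0,0.4],
    [0,0,0,0,0,0,0.4],
    [0,0,0,0,0,0,0.4],
    [0,0,0,0,0,0,0.4],
  ],
)

```text
time: 13.95
position: [0.5443, -0.2871, 0.1916]
tool_rot: [0.915, 3.005, 0.001]
ft_force: [-0.8, -0.2, -0.4]
grip_width: 0.589
grip_force: 15.0
```

step_arm(
  targets=[
    [-0.2,0.7,0,0,0,0,0.4],
    [-0.2,0.9,-1,0,0,0,0.4],
    [0,0.3,-3,0,0,0,0.4],
    [0,0,-3,0,0,0,0.4],
    [0,0,-1.5,0,0,0,0.4],
  ],
)

```text
time: 14.37
position: [0.538, -0.2679, 0.1033]
tool_rot: [-0.916, -3.001, -0.001]
ft_force: [-0.7, -0.3, -1.4]
grip_width: 0.589
grip_force: 15.0
```

step_arm(
  targets=[
    [0,0,-1,0,0,0,0.4],
    [0,0,0,0,0,0,0.4],
    [0,0,0,0,0,0,0.4],
    [0,0,0,0,0,0,0.4],
    [0,0,0,0,0,0,0.4],
  ],
)

```text
time: 14.78
position: [0.541, -0.2706, 0.0979]
tool_rot: [0.919, 3.001, -0.001]
ft_force: [-0.8, -0.8, -0.6]
grip_width: 0.586
grip_force: 15.0
```

Down 4.4 to about 0.054.

step_arm(
  targets=[
    [-0.1,0.2,-1,0,0,0,0.4],
    [0,0,-1.5,0,0,0,0.4],
    [0,0,-1,0,0,0,0.4],
    [0,0,-0.6,0,0,0,0.4],
    [0,0,-0.2,0,0,0,0.4],
  ],
)

```text
time: 15.2
position: [0.5386, -0.2684, 0.0529]
tool_rot: [-0.92, -3.003, 0.0]
ft_force: [-1.4, 0.8, 10.0]
grip_width: 0.589
grip_force: 14.8
```

step_arm(
  targets=[
    [0,0,-0.1,0,0,0,0.4],
    [0,0,0,0,0,0,0.4],
    [0,0,0,0,0,0,0.4],
    [0,0,0,0,0,0,0.4],
    [0,0,0,0,0,0,0.4],
  ],
)

```text
time: 15.62
position: [0.5389, -0.2686, 0.053]
tool_rot: [0.92, 3.003, -0.001]
ft_force: [-3.2, -0.0, 6.0]
grip_width: 0.591
grip_force: 14.9
```

step_arm(
  targets=[
    [0,0,0,0,0,0,0.85],
    [0,0,0,0,0,0,0.85],
    [0,0,0,0,0,0,0.85],
    [0,0,0,0,0,0,0.85],
    [0,0,1,0,0,0,0.85],
  ],
)

```text
time: 16.03
position: [0.5373, -0.2677, 0.0604]
tool_rot: [-0.919, -3.0, -0.002]
ft_force: [-1.1, 0.2, -0.1]
grip_width: 0.823
grip_force: 0.0
```

step_arm(
  targets=[
    [0,0,2,0,0,0,0.85],
    [0,0,4,0,0,0,0.85],
    [0,0,4,0,0,0,0.85],
    [-0.3,2,2.5,0,0,-2,0.85],
    [-0.7,3.8,0,0,0,-2,0.85],
  ],
)

```text
time: 16.45
position: [0.5323, -0.2159, 0.1942]
tool_rot: [1.034, 2.953, -0.004]
ft_force: [0.6, 0.6, 0.8]
grip_width: 0.85
grip_force: 0.0
```

step_arm(
  targets=[
    [-0.7,3.8,0,0,0,-2,0.85],
    [-0.7,3.8,0,0,0,-2,0.85],
    [-0.7,3.8,0,0,0,-2,0.85],
    [-0.7,3.8,0,0,0,-2,0.85],
    [-0.7,3.8,0,0,0,-2,0.85],
  ],
)

```text
time: 16.87
position: [0.4933, -0.0185, 0.1879]
tool_rot: [1.281, 2.867, -0.001]
ft_force: [0.6, -0.4, 0.1]
grip_width: 0.853
grip_force: 0.0
```

step_arm(
  targets=[
    [-0.7,3.8,0,0,0,-2,0.85],
    [-0.7,3.8,0,0,0,-2,0.85],
    [-0.7,3.8,0,0,0,-2,0.85],
    [-0.7,3.8,0,0,0,-2,0.85],
    [-0.7,3.8,0,0,0,-2,0.85],
  ],
)

```text
time: 17.28
position: [0.4583, 0.1715, 0.1881]
tool_rot: [1.526, 2.744, 0.0]
ft_force: [0.7, -0.4, -0.2]
grip_width: 0.852
grip_force: 0.0
```

step_arm(
  targets=[
    [-0.7,3.8,0,0,0,-2,0.85],
    [-0.6,3.5,0,0,0,-1.5,0.85],
    [-0.5,3,0,0,0,0,0.85],
    [-0.3,1.5,0,0,0,0,0.85],
    [0,0,0,0,0,0,0.85],
  ],
)

```text
time: 17.7
position: [0.4357, 0.2926, 0.1881]
tool_rot: [-1.597, -2.704, -0.004]
ft_force: [-0.2, -0.2, 0.5]
grip_width: 0.849
grip_force: 0.0
```

Run:
```python
from h import *
s=ctrl.get_state(); print(s["position"],s["tool_rot"],s["grip_width"])
a=grab("top")[0][130:280,100:430]; print(a.shape); cv2.imwrite("pics/p2.png",cv2.resize(a,None,fx=2.4,fy=2.4)[...,::-1])
```

```text
[0.43569157 0.29259355 0.18812544] [-1.59666844 -2.70382526 -0.00433873] 0.8493569599405726
(150, 330, 3)
```

View pics/p2.png

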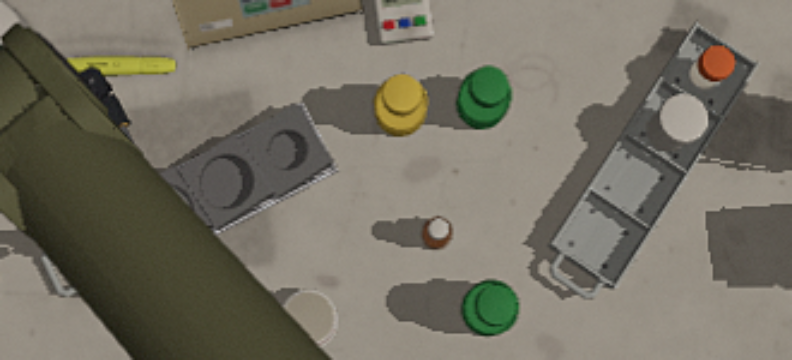

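The vial (716,63) and the white pot (683,118) stand in pockets 4 and 3, and the bystanders have not moved. Next, blue.

step_arm(
  targets=[
    [0.3,0,-1,0,0,0,0.85],
    [0.1,0,-3,0,0,0,0.85],
    [0,0,-3,0,0,0,0.85],
    [0,0,-2.5,0,0,0,0.85],
    [0,0,-1,0,0,0,0.85],
  ],
)

```text
time: 18.17
position: [0.4408, 0.2836, 0.0781]
tool_rot: [-1.611, -2.695, 0.009]
ft_force: [-1.0, -0.4, 0.9]
grip_width: 0.848
grip_force: 0.0
```

step_arm(
  targets=[
    [0,0,0,0,0,0,0.75],
    [0,0,0,0,0,0,0.75],
    [0,0,0,0,0,0,0.75],
    [0,0,0,0,0,0,0.75],
    [0,0,0,0,0,0,0.75],
  ],
)

```text
time: 18.58
position: [0.4428, 0.288, 0.0836]
tool_rot: [1.607, 2.697, 0.003]
ft_force: [-0.6, 0.0, -0.1]
grip_width: 0.756
grip_force: 0.0
```

step_arm(
  targets=[
    [-0.2,0.3,-0.1,0,0,0,0.6],
    [-0.1,0,0,0,0,0,0.3],
    [0,0,0,0,0,0,0.3],
    [0,0,0,0,0,0,0.3],
    [0,0,0,0,0,0,0.3],
  ],
  force=20,
)

```text
time: 19.0
position: [0.439, 0.2909, 0.0813]
tool_rot: [1.607, 2.699, 0.001]
ft_force: [-0.1, -0.0, -0.0]
grip_width: 0.537
grip_force: 19.3
```

step_arm(
  targets=[
    [0,0,0,0,0,0,0.3],
    [0,0,0,0,0,0,0.3],
    [0,0,0,0,0,0,0.3],
    [0,0,0,0,0,0,0.3],
    [0,0,0,0,0,0,0.3],
  ],
)

```text
time: 19.42
position: [0.439, 0.2908, 0.0813]
tool_rot: [1.608, 2.699, 0.001]
ft_force: [0.3, 1.5, 0.7]
grip_width: 0.544
grip_force: 19.4
```

The opening of 0.54 (47 mm) is wider than the cap, so the tips are on the shoulder. I'll open, raise 8 mm and regrip.

step_arm(
  targets=[
    [0,0,0,0,0,0,0.75],
    [0,0,0,0,0,0,0.75],
    [0,0,0.4,0,0,0,0.75],
    [0,0,0.5,0,0,0,0.75],
    [0,0,0,0,0,0,0.75],
  ],
)

```text
time: 19.83
position: [0.4392, 0.2909, 0.0911]
tool_rot: [1.607, 2.698, 0.001]
ft_force: [0.3, -0.4, 0.1]
grip_width: 0.737
grip_force: 0.0
```

step_arm(
  targets=[
    [0,0,0,0,0,0,0.3],
    [0,0,0,0,0,0,0.3],
    [0,0,0,0,0,0,0.3],
    [0,0,0,0,0,0,0.3],
    [0,0,0,0,0,0,0.3],
  ],
)

```text
time: 20.25
position: [0.4388, 0.2906, 0.09]
tool_rot: [1.608, 2.699, -0.0]
ft_force: [0.6, 0.2, -0.8]
grip_width: 0.485
grip_force: 19.1
```

step_arm(
  targets=[
    [0,0,0,0,0,0,0.3],
    [0,0,0,0,0,0,0.3],
    [0,0,0,0,0,0,0.3],
    [0,0,0,0,0,0,0.3],
    [0,0,0,0,0,0,0.3],
  ],
)

```text
time: 20.67
position: [0.4387, 0.2906, 0.09]
tool_rot: [-1.608, -2.699, 0.0]
ft_force: [-0.1, -0.1, -1.7]
grip_width: 0.488
grip_force: 19.0
```

step_arm(
  targets=[
    [0,0,1,0,0,0,0.3],
    [0,0,2.5,0,0,0,0.3],
    [0,0,4,0,0,0,0.3],
    [0,0,3.5,0,0,0,0.3],
    [0,0,1.5,0,0,0,0.3],
  ],
)

```text
time: 21.08
position: [0.4399, 0.2926, 0.2203]
tool_rot: [1.604, 2.697, 0.008]
ft_force: [0.5, 1.3, -2.8]
grip_width: 0.487
grip_force: 18.9
```

step_arm(
  targets=[
    [0.1,-1,0,0,0,1,0.3],
    [0.2,-2.5,0,0,0,2,0.3],
    [0.3,-3.8,0,0,0,2,0.3],
    [0.3,-3.8,0,0,0,2,0.3],
    [0.3,-3.8,0,0,0,2,0.3],
  ],
)

```text
time: 21.5
position: [0.4503, 0.1407, 0.2158]
tool_rot: [1.385, 2.819, -0.0]
ft_force: [0.9, -0.2, -2.7]
grip_width: 0.488
grip_force: 18.9
```

step_arm(
  targets=[
    [0.3,-3.8,0,0,0,2,0.3],
    [0.3,-3.8,0,0,0,2,0.3],
    [0.3,-3.8,0,0,0,2,0.3],
    [0.3,-3.8,0,0,0,2,0.3],
    [0.3,-3.8,0,0,0,2,0.3],
  ],
)

```text
time: 21.92
position: [0.4654, -0.0498, 0.2159]
tool_rot: [1.136, 2.928, -0.001]
ft_force: [1.2, 0.6, -2.0]
grip_width: 0.495
grip_force: 18.9
```

step_arm(
  targets=[
    [0.3,-3.8,0,0,0,2,0.3],
    [0.3,-3.8,0,0,0,2,0.3],
    [0.3,-3.8,0,0,0,2,0.3],
    [0.2,-3.5,0,0,0,2,0.3],
    [0.1,-2.2,0,0,0,0.5,0.3],
  ],
)

```text
time: 22.33
position: [0.477, -0.2237, 0.2154]
tool_rot: [0.923, 3.003, -0.002]
ft_force: [-0.4, -0.9, -1.7]
grip_width: 0.486
grip_force: 18.9
```

step_arm(
  targets=[
    [0,-0.8,0,0,0,0,0.3],
    [0,0,0,0,0,0,0.3],
    [0,0,0,0,0,0,0.3],
    [0,0,0,0,0,0,0.3],
    [0,0,0,0,0,0,0.3],
  ],
)

```text
time: 22.75
position: [0.4783, -0.2252, 0.2155]
tool_rot: [0.915, 3.005, 0.0]
ft_force: [0.8, -0.5, -2.3]
grip_width: 0.489
grip_force: 18.9
```

step_arm(
  targets=[
    [0,0,-1,0,0,0,0.3],
    [0,0,-3,0,0,0,0.3],
    [0,0,-3,0,0,0,0.3],
    [0,0,-2,0,0,0,0.3],
    [0,0,-0.5,0,0,0,0.3],
  ],
)

```text
time: 23.17
position: [0.4751, -0.2252, 0.1159]
tool_rot: [-0.916, -2.998, -0.003]
ft_force: [-0.4, -0.3, -2.1]
grip_width: 0.487
grip_force: 18.9
```

step_arm(
  targets=[
    [0,0,0,0,0,0,0.3],
    [0,0,0,0,0,0,0.3],
    [0,0,0,0,0,0,0.3],
    [0,0,0,0,0,0,0.3],
    [0,0,0,0,0,0,0.3],
  ],
)

```text
time: 23.58
position: [0.4787, -0.2277, 0.1215]
tool_rot: [0.919, 3.002, -0.001]
ft_force: [-0.5, -0.1, -2.0]
grip_width: 0.485
grip_force: 18.9
```

Run:
```python
from h import *
a=grab("side")[0][70:250,210:400]; cv2.imwrite("pics/p3.png",cv2.resize(a,None,fx=3,fy=3)[...,::-1])
```

```text
(no output)
```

View pics/p3.png

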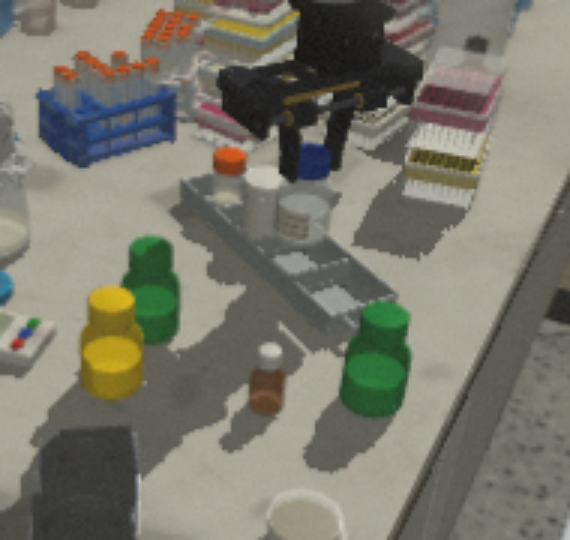

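The blue bottle hangs over pocket 2, parallel to the standing bottles. Lowering it.

step_arm(
  targets=[
    [-0.1,0.1,-1,0,0,0,0.3],
    [0,0,-1.3,0,0,0,0.3],
    [0,0,-0.8,0,0,0,0.3],
    [0,0,-0.5,0,0,0,0.3],
    [0,0,-0.2,0,0,0,0.3],
  ],
)

```text
time: 24.05
position: [0.4763, -0.2261, 0.0817]
tool_rot: [-0.919, -3.002, -0.0]
ft_force: [-2.3, 1.4, 9.2]
grip_width: 0.486
grip_force: 20.5
```

step_arm(
  targets=[
    [0,0,-0.1,0,0,0,0.3],
    [0,0,-0.1,0,0,0,0.3],
    [0,0,0,0,0,0,0.3],
    [0,0,0,0,0,0,0.3],
    [0,0,0,0,0,0,0.3],
  ],
)

```text
time: 24.47
position: [0.4777, -0.227, 0.0822]
tool_rot: [0.92, 3.002, -0.002]
ft_force: [-3.5, 1.2, 8.3]
grip_width: 0.486
grip_force: 20.3
```

step_arm(
  targets=[
    [0,0,0,0,0,0,0.7],
    [0,0,0,0,0,0,0.7],
    [0,0,0,0,0,0,0.7],
    [0,0,0,0,0,0,0.7],
    [0,0,1,0,0,0,0.7],
  ],
)

```text
time: 24.88
position: [0.4755, -0.2257, 0.0887]
tool_rot: [-0.919, -3.001, -0.002]
ft_force: [-0.8, 0.8, -0.1]
grip_width: 0.688
grip_force: 0.0
```

step_arm(
  targets=[
    [0,0,2,0,0,0,0.75],
    [0,0,4,0,0,0,0.75],
    [0,0,4,0,0,0,0.75],
    [-0.2,2,1,0,0,-2,0.75],
    [-0.5,3.8,0,0,0,-2,0.75],
  ],
)

```text
time: 25.3
position: [0.4723, -0.1729, 0.205]
tool_rot: [1.034, 2.957, -0.003]
ft_force: [0.4, 0.8, -0.9]
grip_width: 0.749
grip_force: 0.0
```

step_arm(
  targets=[
    [-0.5,3.8,0,0,0,-2,0.75],
    [-0.5,3.8,0,0,0,-2,0.75],
    [-0.5,3.8,0,0,0,-2,0.75],
    [-0.5,3.8,0,0,0,-2,0.75],
    [-0.5,3.8,0,0,0,-2,0.75],
  ],
)

```text
time: 25.72
position: [0.4444, 0.0235, 0.2009]
tool_rot: [1.281, 2.867, -0.001]
ft_force: [0.5, 0.2, 1.2]
grip_width: 0.75
grip_force: 0.0
```

step_arm(
  targets=[
    [-0.5,3.8,0,0,0,-2,0.75],
    [-0.5,3.8,0,0,0,-2,0.75],
    [-0.5,3.8,0,0,0,-2,0.75],
    [-0.5,3.8,0,0,0,-2,0.75],
    [-0.5,3.8,0,0,0,-2,0.75],
  ],
)

```text
time: 26.13
position: [0.4193, 0.2135, 0.2011]
tool_rot: [1.526, 2.743, 0.0]
ft_force: [1.4, 0.7, -0.0]
grip_width: 0.749
grip_force: 0.0
```

step_arm(
  targets=[
    [-0.5,3.8,0,0,0,-2,0.75],
    [-0.5,3.8,0,0,0,-1.5,0.75],
    [-0.5,3.6,0,0,0,0,0.75],
    [-0.3,2.5,0,0,0,0,0.75],
    [-0.2,1,0,0,0,0,0.75],
  ],
)

```text
time: 26.55
position: [0.3979, 0.3632, 0.2009]
tool_rot: [-1.599, -2.701, -0.004]
ft_force: [-1.3, -0.7, -0.6]
grip_width: 0.748
grip_force: 0.0
```

step_arm(
  targets=[
    [0,0,0,0,0,0,0.75],
    [0,0,0,0,0,0,0.75],
    [0,0,0,0,0,0,0.75],
    [0,0,0,0,0,0,0.75],
    [0,0,0,0,0,0,0.75],
  ],
)

```text
time: 26.97
position: [0.4007, 0.3573, 0.2003]
tool_rot: [1.61, 2.696, -0.001]
ft_force: [0.2, -0.0, 0.3]
grip_width: 0.751
grip_force: 0.0
```

step_arm(
  targets=[
    [0.2,0.1,-1,0,0,0,0.75],
    [0.1,0.2,-3,0,0,0,0.75],
    [0,0,-4,0,0,0,0.75],
    [0,0,-3,0,0,0,0.75],
    [0,0,-1,0,0,0,0.75],
  ],
)

```text
time: 27.38
position: [0.4009, 0.3584, 0.0752]
tool_rot: [-1.607, -2.696, 0.011]
ft_force: [0.6, -1.4, -0.0]
grip_width: 0.751
grip_force: 0.0
```

step_arm(
  targets=[
    [0,0,0,0,0,0,0.6],
    [0,0,0,0,0,0,0.6],
    [0,0,0,0,0,0,0.6],
    [0,0,0,0,0,0,0.6],
    [0,0,0,0,0,0,0.6],
  ],
)

```text
time: 27.8
position: [0.4038, 0.3624, 0.0818]
tool_rot: [1.607, 2.697, 0.004]
ft_force: [0.9, 0.6, 0.8]
grip_width: 0.608
grip_force: 0.0
```

step_arm(
  targets=[
    [0,-0.5,-0.1,0,0,0,0.6],
    [0,0,0,0,0,0,0.6],
    [0,0,0,0,0,0,0.2],
    [0,0,0,0,0,0,0.2],
    [0,0,0,0,0,0,0.2],
  ],
  force=15,
)

```text
time: 28.22
position: [0.4029, 0.3566, 0.0792]
tool_rot: [1.608, 2.699, 0.0]
ft_force: [-0.1, 0.3, 0.2]
grip_width: 0.456
grip_force: 0.2
```

step_arm(
  targets=[
    [0,0,0,0,0,0,0.2],
    [0,0,0,0,0,0,0.2],
    [0,0,0,0,0,0,0.2],
    [0,0,0,0,0,0,0.2],
    [0,0,0,0,0,0,0.2],
  ],
)

```text
time: 28.63
position: [0.4029, 0.3567, 0.0792]
tool_rot: [1.608, 2.699, 0.0]
ft_force: [0.3, -0.3, 0.3]
grip_width: 0.411
grip_force: 14.4
```

step_arm(
  targets=[
    [0,0,1,0,0,0,0.2],
    [0,0,2.5,0,0,0,0.2],
    [0,0,4,0,0,0,0.2],
    [0,0,3.5,0,0,0,0.2],
    [0,0,1.5,0,0,0,0.2],
  ],
)

```text
time: 29.05
position: [0.4036, 0.3588, 0.2092]
tool_rot: [1.605, 2.698, 0.009]
ft_force: [-0.1, 1.7, -1.0]
grip_width: 0.413
grip_force: 14.3
```

step_arm(
  targets=[
    [0.3,-1,0,0,0,1,0.2],
    [0.6,-2.5,0,0,0,2,0.2],
    [1,-3.8,0,0,0,2,0.2],
    [1,-3.8,0,0,0,2,0.2],
    [1,-3.8,0,0,0,2,0.2],
  ],
)

```text
time: 29.47
position: [0.4415, 0.2068, 0.2045]
tool_rot: [1.385, 2.819, -0.0]
ft_force: [1.1, 0.8, -1.0]
grip_width: 0.409
grip_force: 14.3
```

step_arm(
  targets=[
    [1,-3.8,0,0,0,2,0.2],
    [0.8,-3.8,0,0,0,2,0.2],
    [0.4,-3.8,0,0,0,2,0.2],
    [0,-3.8,0,0,0,2,0.2],
    [-0.4,-3.8,0,0,0,2,0.2],
  ],
)

```text
time: 29.88
position: [0.46, 0.0162, 0.2049]
tool_rot: [1.136, 2.927, 0.001]
ft_force: [0.3, -0.6, -0.4]
grip_width: 0.413
grip_force: 14.3
```

step_arm(
  targets=[
    [-0.6,-3.8,0,0,0,2,0.2],
    [-0.8,-3.8,0,0,0,2,0.2],
    [-0.9,-3.8,0,0,0,2,0.2],
    [-0.9,-3.8,0,0,0,2,0.2],
    [-0.8,-3,0,0,0,0.5,0.2],
  ],
)

```text
time: 30.3
position: [0.4187, -0.167, 0.2048]
tool_rot: [0.92, 3.003, -0.002]
ft_force: [1.3, 0.7, -0.7]
grip_width: 0.412
grip_force: 14.3
```

step_arm(
  targets=[
    [-0.3,-1.5,0,0,0,0,0.2],
    [-0.1,-0.6,0,0,0,0,0.2],
    [0,0,0,0,0,0,0.2],
    [0,0,0,0,0,0,0.2],
    [0,0,0,0,0,0,0.2],
  ],
)

```text
time: 30.72
position: [0.4166, -0.1834, 0.2044]
tool_rot: [0.915, 3.005, 0.001]
ft_force: [-0.7, -0.1, -0.6]
grip_width: 0.411
grip_force: 14.3
```

step_arm(
  targets=[
    [0,0,-1,0,0,0,0.2],
    [0,0,-3,0,0,0,0.2],
    [0,0,-3,0,0,0,0.2],
    [0,0,-2,0,0,0,0.2],
    [0,0,-0.5,0,0,0,0.2],
  ],
)

```text
time: 31.13
position: [0.4134, -0.1829, 0.1054]
tool_rot: [-0.915, -2.999, -0.003]
ft_force: [-1.1, 0.2, -1.1]
grip_width: 0.412
grip_force: 14.3
```

step_arm(
  targets=[
    [0,0,0,0,0,0,0.2],
    [0,0,0,0,0,0,0.2],
    [0,0,0,0,0,0,0.2],
    [0,0,0,0,0,0,0.2],
    [0,0,0,0,0,0,0.2],
  ],
)

```text
time: 31.55
position: [0.4167, -0.1858, 0.1103]
tool_rot: [0.92, 3.002, -0.001]
ft_force: [-0.8, -0.1, -0.3]
grip_width: 0.409
grip_force: 14.3
```

step_arm(
  targets=[
    [-0.1,0.1,-1,0,0,0,0.2],
    [0,0,-1.3,0,0,0,0.2],
    [0,0,-0.8,0,0,0,0.2],
    [0,0,-0.4,0,0,0,0.2],
    [0,0,0,0,0,0,0.2],
  ],
)

```text
time: 31.97
position: [0.4139, -0.1839, 0.073]
tool_rot: [-0.919, -3.002, -0.001]
ft_force: [-0.4, 0.4, 0.3]
grip_width: 0.413
grip_force: 14.3
```

step_arm(
  targets=[
    [0,0,-0.1,0,0,0,0.2],
    [0,0,-0.1,0,0,0,0.2],
    [0,0,-0.1,0,0,0,0.2],
    [0,0,0,0,0,0,0.2],
    [0,0,0,0,0,0,0.2],
  ],
)

```text
time: 32.38
position: [0.415, -0.1844, 0.0714]
tool_rot: [0.92, 3.003, -0.0]
ft_force: [0.1, 0.9, -0.7]
grip_width: 0.408
grip_force: 14.3
```

step_arm(
  targets=[
    [0,0,-0.1,0,0,0,0.2],
    [0,0,-0.1,0,0,0,0.2],
    [0,0,0,0,0,0,0.2],
    [0,0,0,0,0,0,0.6],
    [0,0,0,0,0,0,0.6],
  ],
)

```text
time: 32.8
position: [0.4154, -0.1845, 0.0697]
tool_rot: [0.919, 3.003, -0.001]
ft_force: [-0.6, -0.7, 0.1]
grip_width: 0.491
grip_force: 0.0
```

step_arm(
  targets=[
    [0,0,0,0,0,0,0.65],
    [0,0,0,0,0,0,0.65],
    [0,0,0,0,0,0,0.65],
    [0,0,1,0,0,0,0.65],
    [0,0,2,0,0,0,0.65],
  ],
)

```text
time: 33.22
position: [0.413, -0.1834, 0.098]
tool_rot: [-0.918, -3.0, -0.003]
ft_force: [0.2, -0.9, 0.0]
grip_width: 0.647
grip_force: 0.0
```

step_arm(
  targets=[
    [0,0,4,0,0,0,0.65],
    [0,0,4,0,0,0,0.65],
    [0,0,3,0,0,0,0.65],
    [0.6,2,0,0,0,0,0.65],
    [1,3.5,0,0,0,0,0.65],
  ],
)

```text
time: 33.63
position: [0.4315, -0.133, 0.2121]
tool_rot: [0.93, 2.995, -0.004]
ft_force: [0.1, 0.3, -0.9]
grip_width: 0.651
grip_force: 0.0
```

step_arm(
  targets=[
    [1,3.8,0,0,0,0,0.65],
    [1,3.8,0,0,0,0,0.65],
    [1,3.8,0,0,0,0,0.65],
    [0.5,2,0,0,0,0,0.65],
    [0,0,0,0,0,0,0.65],
  ],
)

```text
time: 34.05
position: [0.4666, 0.0109, 0.2103]
tool_rot: [0.906, 3.007, 0.003]
ft_force: [-0.3, -0.3, 0.2]
grip_width: 0.646
grip_force: 0.0
```

step_arm(
  targets=[
    [0,3,0,0,0,0,0.65],
    [0,3.5,0,0,0,0,0.65],
    [0,3.5,0,0,0,0,0.65],
    [0,2,0,0,0,0,0.65],
    [0,0,0,0,0,0,0.65],
  ],
)

```text
time: 34.47
position: [0.4652, 0.1295, 0.21]
tool_rot: [0.909, 3.007, 0.003]
ft_force: [-0.4, -0.5, -0.5]
grip_width: 0.646
grip_force: 0.0
```

Run:
```python
from h import *
im,d=grab("top"); P=cloud("top",d); a=im[130:280,300:430]; b=grab("side")[0][90:240,240:400]
o=np.hstack([cv2.resize(a,None,fx=2.5,fy=2.5),cv2.resize(b,None,fx=2.5,fy=2.5)]); cv2.imwrite("pics/p4.png",o[...,::-1])
c0=np.array([.5088,-.2473]); e=np.array([.829,-.559])
for nm,i,h in (("red",0,.085),("blue",1,.098),("white",2,.074),("orange",3,.066)):
    q=c0+e*.075*(i-1.5); z=P[...,2]; m=(d>0)&(abs(z-h-.006)<.006)&(np.hypot(*(P[...,:2]-q).transpose(2,0,1))<.04)
    c=P[m].mean(0); x=c[:2]-q; print(nm,m.sum(),"along %.1f across %.1f mm top z %.4f"%(1e3*x@e,1e3*(x[0]*e[1]-x[1]*e[0]),np.median(P[m][:,2])))
print(ctrl.get_state()["position"])
```

```text
red 147 along -0.7 across -3.9 mm top z 0.0905
blue 216 along -3.4 across -3.0 mm top z 0.1034
white 332 along -3.5 across -2.1 mm top z 0.0800
orange 160 along -1.3 across -2.6 mm top z 0.0712
[0.46577501 0.12427834 0.2094007 ]
```

View pics/p4.png

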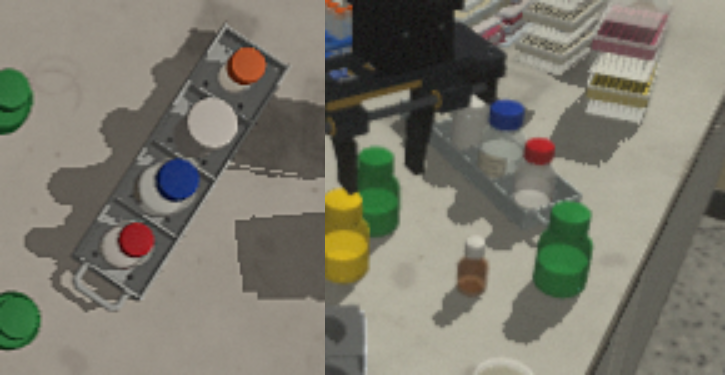

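All four bottles stand upright: red (136,240), blue (178,180), white (212,122) and orange (246,66). They run from the handle in pockets 1 to 4, each within 4 mm of its centre and at floor height. The bystanders are undisturbed and the gripper is clear.

```bash
python3 -c "
from bench import ctrl
print(ctrl.close_job())"
```

```text
the job is handed in; nothing more can be done
None
```

The job is handed in: the red, blue, white and orange bottles stand upright in carrier pockets 1 to 4, counted from the handle in the same order as on the rail, and no bystander was disturbed; the hand-in returned no verdict.

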